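# Open the glue pot and index its slide

### The arm

A 7-joint arm with a two-finger parallel gripper is mounted at the origin on the work surface. World frame = base frame: x ahead of the robot, y to its left, z up, the work surface at z = 0. Lengths are in m, angles in rad, forces in N, time in s.
With the tool pointing down it reaches from about 0.4 to 0.85 m from the base axis. Payload 6.9 kg.
Tool frame: the origin (TCP) lies midway between the tips of the shut fingers; the grasp point (between the pads) lies behind it (ctrl.pinch_z is the z of the grasp point in the tool frame, in m); z points along the fingers, y is the direction in which the jaws open and shut (so a half turn about z gives the same grasp; the last joint's range is limited). The gripper opens to 85 mm and grips with 20 to 120 N. Pads are 22 mm wide; open, the fingers measure 114 mm over their backs; the gripper's body (76 mm by 85 mm) begins 54 mm behind the grasp point. The pads swing forward as they close: fully open they stand 13 mm farther back than shut.
Start: joints at [1.345, 0.507, -0.238, 1.5, 0.126, 1.149, -0.155], TCP at [0.203, -0.591, 0.231] pointing down, gripper open.
Joint ranges: [-3.08, 3.08], [-0.24, 2.05], [-1.43, 1.35], [0, 2.5], [-1.52, 4.66], [0.17, 1.96], [-2.89, 2.89]. Speed limits (rad/s): [2.39, 2.39, 3.14, 3.14, 3.14, 3.14, 3.14].

### API

Orientations are given as a unit quaternion [w, x, y, z].
In Python, from station import ctrl, get_state, vision, ticket, models gives the robot as it stands. Calls block until the motion is done:
- ctrl.movep(position, orientation): joint-space move of the TCP to a pose.
- ctrl.movel(position, frame=None, max_speed=0.15): straight line of the TCP; frame=None keeps the orientation; max_speed is the mean speed in m/s.
- ctrl.set_joints(angles): joint-space move.
- ctrl.ungrasp() and ctrl.close_gripper(force=None): open the fingers fully, or close them until they stop; force is the grip in N (None keeps the last).
- ctrl.pause(seconds).
- ctrl.ik(position, orientation): joint angles nearest the present ones, or None.
- get_state(): the state.
- vision.grab_frame(name): name is "side" or "top" or "wrist"; returns (picture, depth): 400x640x3 uint8, blue, green, red; 400x640 float32, m along the optical axis (not along the pixel's ray), 0 where there is no reading.
- vision.camera_info(name): a dict with "mtx" (3x3 intrinsics, pixels), "R" (3x3) and "t" (3): a world point X has camera coordinates R X + t; the wrist camera has in their place "hand_eye" (4x4, takes a point from camera to tool coordinates, whose origin is the TCP and whose axes are the flange's). Camera axes: x right, y down, z forward; pixel columns grow to the right and rows downward; lengths in m; the calibration is good to about 2 mm. A picture is of the moment at which its call begins: read the wrist's pose just before it. camera_info takes no time and is no camera call.
A pose or a line that the arm cannot do raises ctrl.Unreachable and nothing moves.
- ticket.close_job(): hands the job in, once; it reports no verdict.
Trained networks look in the newest picture that a camera, given by its name, has taken for a name from the list of things; names that differ only in an ending like _2 or _b are one class to them, and where a whole thing is asked for, a point or a joint stands for the part that bears it (a point fixed in the world has none). Each returns a list of dicts, best first, with "p" (0 to 1); they miss things now and then, are a little off and sometimes report something else, mostly with a low value. They report only what shows in the picture. A call takes as long as a camera call.
- models.recognise(camera, target): "point" ([column, row] in pixels, amid what is visible of it).
- models.masks_of(camera, target): "mask" (400x640 bool, what is visible of it) and "point" ([column, row] in pixels, amid what is visible of it).
The state is a dict: "time": time; "qpos": joint angles; "qd": joint speeds; "tau": joint torques, N m; "tcp_pos": TCP position; "eef_rot": TCP orientation; "contact_force": force on the tool from outside, world axes, zero at the start; "wrist_torque": the same for the moment, N m; "width": finger opening in m.
Only numpy, scipy, OpenCV 4.12 (cv2) and the standard library are available. Lean on these libraries where they do the work, as an engineer would, in place of code of your own. Each camera call takes 0.05 s, during which the arm holds its last target. There are 200 camera calls.

### The job

Get the glue pot ready for the glue-up: first unscrew its black cap (anticlockwise from above) as far as it goes, a bit less than a quarter turn, without sliding the pot away before the cap is open. Then slide the pot's carriage along its rods until its spring ball clicks into the notch of the steel index block, without running on past the notch, and finish while still gripping the carriage, holding it still in the notch. Leave the loose tools and things around it where they are.

Things in the scene. Friction and masses are not known exactly. Their poses are not given: they have to be found in the camera images.
- station: Fixed plywood board, 320 x 480 x 18 mm, with two 12 mm steel guide rods along its y axis, 70 mm apart. Origin: centre of its underside, on the bench top; x points away from the robot and y to the robot's left, both turned by the board's yaw (at most 0.35 rad either way).
- carriage: Slide on the rods, 0.5 kg: aluminium plate 130 (x) x 90 (y) x 12 mm with grey glue pot (66 mm diameter, over the origin), cap and wooden handle, all counting as carriage. Origin: plate's underside, 36 mm above the bench; axes parallel to the board's. Slides along y only, 2 N friction, starts 100 to 260 mm short of the notch on its -y side; 50 mm or more of free travel beyond the notch.
- handle_grip (a point): Centre of the upright dark wooden handle's grip, 85 mm from the pot's axis on the robot's side: a cylinder of 24 mm diameter and 60 mm height; this point is on its axis, 30 mm below its top and 98 mm above the bench. The pot's wall is 52 mm from this axis; the cap's top is 8 mm higher than the handle's.
- cap_grip (a point): Centre of the round black screw cap, on its vertical axis, half-way up; the cap is 44 mm in diameter (47 mm over its fine ribs) and 26 mm high; its centre is 123 mm above the bench and 25 mm above the pot's shoulder (the neck below the cap is narrower than the cap). The cap stays on the pot and does not rise.
- cap (a joint): Turn of the cap, rad: 0 = screwed down (it starts at 0 to 0.12), grows anticlockwise seen from above, firm stop at 1.4 = fully open. Takes 0.12 N m to turn; stays where it is left.
- plunger (a point): The spring ball (10 mm steel ball) that sticks out of the carriage's far (+x) side, at the ball's centre when fully out, 43 mm above the bench, 58 mm to the +x side of the pot's axis. It moves with the carriage.
- notch (a point): The ball's place in the notch of the index block, a dark steel block 60 mm long on the board beyond the rods (+x side), placed anywhere along them. The notch lies between two upright half-round ridges (crests 8 mm either way along y); home = plunger at the same y, axes as the board's. Pushing over the near crest takes 5 to 8 N above the friction; the ball is then drawn into the notch.
- plane: Bystander: wooden hand plane 240 x 66 mm, 77 mm high, loose on the bench. Origin under its middle.
- mallet: Bystander: wooden mallet 335 mm long, head 120 mm wide and 64 mm high, lying loose on the bench. Origin under its handle at the bench.
- brush: Bystander: glue brush 170 mm long, lying loose on the board behind the index block. Origin under its middle.
- pencil: Bystander: flat carpenter's pencil 162 x 10 x 7 mm, loose on the board on the robot's side. Origin under its middle.
- offcut: Bystander: small wood offcut 40 x 55 x 28 mm, loose on the board near its right end (-y), robot's side. Origin under its centre.
- square: Bystander: carpenter's try square, 120 mm dark wooden stock and 170 mm steel blade, 18 mm high, loose on the bench. Origin under the stock's middle.
- screws: Bystander: closed glass jar of 64 mm diameter and 85 mm height, loose on the board's far left corner. Origin under its centre.

How it is judged:
By the outcome, as a careful person would: the job done as asked, in the order asked, and still so for the second after the job is handed in, while the arm keeps its last pose, push and grip.
It also fails if it takes over 58 s, if anything falls off the work surface, if the arm or the gripper's body presses on something with over 40 N, if the wrist force passes 120 N, or if a joint passes its speed limit or range.

## Working session

There is one attempt and no reset: what is moved stays moved. The work goes in short steps, each a Python script; the robot and the scene stay as the last script left them, time stands still between calls to the robot, and variables do not carry over. Pictures are saved under pics/ and viewed, about 8 in all and at most 12, crops included, and the job is handed in when it is done.

```bash
ls; mkdir -p pics; cat > h.py <<'E'
import numpy as np, cv2
from station import ctrl, get_state, vision, ticket, models
def world(cam,px,depth=None,z=None,ci=None):
    ci=ci or vision.camera_info(cam); K=np.array(ci["mtx"]);R=np.array(ci["R"]);t=np.array(ci["t"])
    px=np.atleast_2d(px).astype(float)
    r=np.c_[(px-[K[0,2],K[1,2]])/[K[0,0],K[1,1]],np.ones(len(px))]@R  # world dirs
    c=-R.T@t
    if depth is not None: return c+r*np.atleast_1d(depth)[:,None]
    return c+r*((z-c[2])/r[:,2])[:,None]
E
python3 - <<'E'
from h import *
s=get_state(); print(s["time"],s["tcp_pos"],s["eef_rot"],s["width"],ctrl.pinch_z)
ims=[]
for cam in ["top","side"]:
    im,d=vision.grab_frame(cam); cv2.imwrite(f"pics/{cam}0.png",im); np.save(f"{cam}_d.npy",d)
    ci=vision.camera_info(cam); print(cam,-np.array(ci["R"]).T@ci["t"], np.array(ci["mtx"])[0])
    for n in ["station","carriage","handle_grip","cap_grip","plunger","notch","mallet","plane","screws"]:
        m=models.masks_of(cam,n)
        for q in m[:2]:
            M=q["mask"]; ys,xs=np.nonzero(M&(d>0)); 
            if len(xs)==0: print(cam,n,q["p"],q["point"],"nomask"); continue
            P=world(cam,np.c_[xs,ys],d[ys,xs])
            print(cam,n,round(q["p"],2),np.round(q["point"]),len(xs),"med",np.round(np.median(P,0),3),"lo",np.round(np.percentile(P,2,0),3),"hi",np.round(np.percentile(P,98,0),3))
            np.save(f"{cam}_{n}.npy",M) if q is m[0] else 0
E
```

```text
pics
0.0 [ 0.20275244 -0.59067996  0.23043419] [-8.67127279e-04  9.86353006e-01  1.64641936e-01 -1.67623537e-04] 0.08579578387962403 -0.0187
top [0.39923413 0.08058188 1.32108234] [467.91755926   0.         315.62526943]
top station 0.92 [348. 229.] 17644 med [0.54  0.004 0.018] lo [ 0.375 -0.223  0.012] hi [0.728 0.225 0.1  ]
top carriage 0.59 [368. 226.] 1693 med [ 0.537 -0.057  0.05 ] lo [ 0.471 -0.113  0.038] hi [ 0.616 -0.016  0.138]
top handle_grip 0.73 [370. 226.] 1676 med [ 0.537 -0.057  0.05 ] lo [ 0.471 -0.113  0.042] hi [ 0.614 -0.016  0.138]
top cap_grip 0.82 [368. 213.] 261 med [ 0.566 -0.054  0.135] lo [ 0.547 -0.076  0.115] hi [ 0.588 -0.035  0.139]
top cap_grip 0.43 [454. 160.] 2166 med [ 0.713 -0.306  0.057] lo [ 0.473 -0.364  0.018] hi [ 0.782 -0.223  0.068]
top plunger 0.78 [372. 228.] 1623 med [ 0.537 -0.058  0.05 ] lo [ 0.472 -0.113  0.042] hi [ 0.611 -0.016  0.138]
top notch 0.63 [314. 200.] 233 med [0.61  0.09  0.051] lo [0.594 0.063 0.02 ] hi [0.628 0.118 0.058]
top notch 0.42 [369. 230.] 1631 med [ 0.536 -0.057  0.05 ] lo [ 0.471 -0.112  0.043] hi [ 0.611 -0.
[... 1140 characters left out ...]
06 ] lo [ 0.474 -0.098  0.04 ] hi [ 0.609 -0.013  0.138]
side plunger 0.44 [336. 171.] 151 med [ 0.567 -0.045  0.134] lo [ 0.547 -0.074  0.11 ] hi [ 0.591 -0.03   0.14 ]
side notch 0.74 [310. 213.] 156 med [0.609 0.102 0.05 ] lo [0.595 0.053 0.02 ] hi [0.628 0.125 0.059]
side mallet 0.76 [310. 144.] 979 med [ 0.708 -0.295  0.044] lo [ 0.473 -0.361  0.002] hi [ 0.781 -0.216  0.069]
side plane 0.65 [315. 282.] 1944 med [0.526 0.353 0.034] lo [0.41  0.298 0.003] hi [0.638 0.388 0.074]
side plane 0.53 [368. 166.] 140 med [ 0.479 -0.203  0.044] lo [ 0.458 -0.242  0.022] hi [ 0.499 -0.19   0.053]
side screws 0.79 [294. 239.] 555 med [0.618 0.25  0.08 ] lo [0.592 0.208 0.021] hi [0.65  0.264 0.107]
```

```bash
python3 - <<'E'
from h import *
im=cv2.imread("pics/top0.png"); c=im[120:320,210:480]
cv2.imwrite("pics/v1.png",cv2.resize(c,None,fx=2.9,fy=2.9,interpolation=cv2.INTER_CUBIC))
d=np.load("top_d.npy")
def pts(n,zl,zh):
    M=np.load(f"top_{n}.npy"); ys,xs=np.nonzero(M&(d>0)); P=world("top",np.c_[xs,ys],d[ys,xs]); return P[(P[:,2]>zl)&(P[:,2]<zh)]
for n,zl,zh in [("station",.008,.03),("carriage",.043,.055),("notch",.045,.065)]:
    P=pts(n,zl,zh); r=cv2.minAreaRect((P[:,:2]*1000).astype(np.float32)); print(n,r,len(P))
P=pts("cap_grip",.13,.145); print("cap top",cv2.minEnclosingCircle((P[:,:2]*1000).astype(np.float32)),P.mean(0))
# handle: points in carriage mask high, away from cap
ys,xs=np.mgrid[0:400,0:640]; P=world("top",np.c_[xs.ravel(),ys.ravel()],np.where(d>0,d,9).ravel())
H=P[(P[:,2]>.115)&(P[:,2]<.14)&(P[:,0]<.53)&(P[:,0]>.42)&(abs(P[:,1]+.07)<.1)]
print("handle top",len(H),H.mean(0) if len(H) else 0,cv2.minEnclosingCircle((H[:,:2]*1000).astype(np.float32)))
E
```

```text
station ((553.84033203125, 3.5211181640625), (320.5483093261719, 481.46990966796875), 13.922713279724121) 14615
carriage ((549.9580078125, -60.16329574584961), (162.2675323486328, 90.19670104980469), 14.078071594238281) 999
notch ((610.177978515625, 90.02500915527344), (30.71612548828125, 58.93464660644531), 13.894222259521484) 195
cap top ((567.7207641601562, -55.58969497680664), 22.60338020324707) [ 0.56752924 -0.05569115  0.13536419]
handle top 74 [ 0.48520925 -0.07555069  0.12666867] ((485.1773681640625, -76.08255767822266), 12.094588279724121)
```

View pics/v1.png

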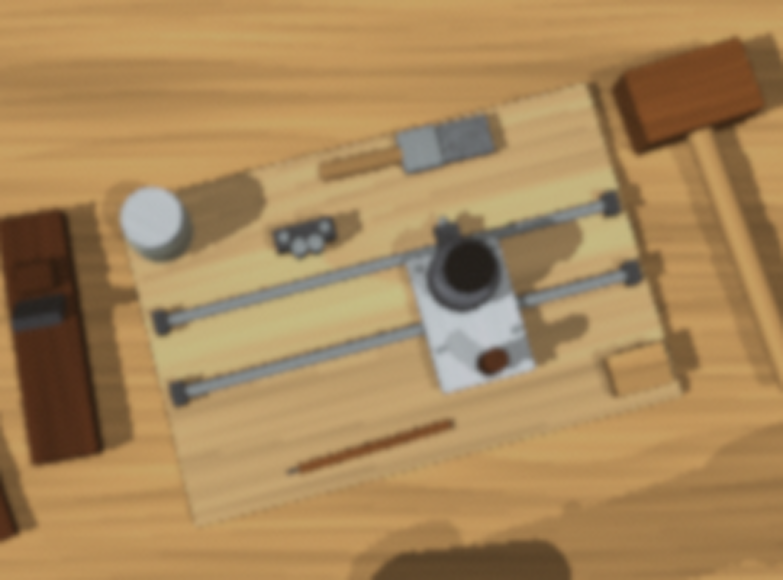

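```bash
cat >> h.py <<'E'
YAW=np.deg2rad(13.95); XB=np.array([np.cos(YAW),np.sin(YAW),0]); YB=np.array([-np.sin(YAW),np.cos(YAW),0])
PZ=abs(ctrl.pinch_z)
def down(th):  # tool down, jaw axis (tool y) at world angle th
    a=(th+np.pi/2)/2; return np.array([0,np.cos(a),np.sin(a),0])
def wristcam(s):
    from scipy.spatial.transform import Rotation as Ro
    ci=vision.camera_info("wrist"); H=np.array(ci["hand_eye"])
    w=np.array(s["eef_rot"]); T=np.eye(4); T[:3,:3]=Ro.from_quat(w[[1,2,3,0]]).as_matrix(); T[:3,3]=s["tcp_pos"]
    W=np.linalg.inv(T@H); return dict(mtx=ci["mtx"],R=W[:3,:3],t=W[:3,3])
E
python3 - <<'E'
from h import *
cap=np.array([.5677,-.0556,0]); print(np.round(vision.camera_info("wrist")["hand_eye"],3).tolist())
for t in range(-180,181,20):
    q=ctrl.ik([cap[0],cap[1],.123+PZ*0-.0],down(np.deg2rad(t))); print(t,None if q is None else np.round(q,2))
g=cap-.085*XB
for dy in (0,.06,.131,.15):
  for t in (103.95,-76.05):
    for z in (.08,.2):
      p=g+dy*YB; p[2]=z; q=ctrl.ik(p,down(np.deg2rad(t))); print(dy,t,z,None if q is None else np.round(q,2))
E
```

```text
[[-0.001, -0.958, -0.287, 0.073], [1.0, -0.001, 0.0, 0.001], [-0.0, -0.287, 0.958, -0.144], [0.0, 0.0, 0.0, 1.0]]
-180 [-0.57  0.81  1.15  1.8  -0.84  1.11 -2.26]
-160 [ 0.06  0.53 -0.01  1.8   0.01  0.82 -2.75]
-140 [ 0.13  0.53 -0.12  1.79  0.08  0.82 -2.47]
-120 [ 0.19  0.53 -0.2   1.79  0.14  0.83 -2.18]
-100 [ 0.25  0.54 -0.29  1.79  0.2   0.84 -1.89]
-80 [ 0.3   0.55 -0.38  1.79  0.26  0.85 -1.6 ]
-60 [ 0.35  0.56 -0.46  1.79  0.32  0.87 -1.3 ]
-40 [ 0.41  0.57 -0.55  1.79  0.38  0.88 -1.01]
-20 [ 0.46  0.59 -0.65  1.79  0.44  0.91 -0.73]
0 [ 0.51  0.61 -0.73  1.79  0.5   0.93 -0.43]
20 [ 0.55  0.63 -0.8   1.79  0.55  0.96 -0.13]
40 [ 0.59  0.65 -0.87  1.79  0.59  0.98  0.17]
60 [ 0.62  0.68 -0.94  1.79  0.64  1.01  0.48]
80 [ 0.63  0.69 -0.97  1.79  0.66  1.02  0.81]
100 [ 0.64  0.69 -0.98  1.79  0.67  1.03  1.15]
120 [ 0.73  0.81 -1.23  1.79  0.83  1.17  1.34]
140 [ 0.73  0.81 -1.23  1.79  0.83  1.17  1.69]
160 [ 0.73  0.81 -1.23  1.79  0.83  1.17  2.04]
180 [-0.57  0.81  1.15  1.8  -0.84  1.11 -2.26]
0 103.95 0.08 [ 0.68  0.63 -0.89  2.04  0.68  0.8   1.2 ]
0 103.95 0.2 [ 0.
[... 184 characters left out ...]
 -0.87  2.09  0.67  0.76  1.08]
0.06 103.95 0.2 [ 0.8   0.52 -1.22  1.93  0.56  1.09  1.15]
0.06 -76.05 0.08 [ 0.26  0.49 -0.39  2.09  0.31  0.62 -1.67]
0.06 -76.05 0.2 [ 0.43  0.34 -0.6   1.93  0.24  0.94 -1.61]
0.131 103.95 0.08 [ 0.39  0.56 -0.82  2.12  0.63  0.72  0.97]
0.131 103.95 0.2 [ 0.73  0.59 -1.41  1.96  0.65  1.16  0.87]
0.131 -76.05 0.08 [ 0.19  0.49 -0.5   2.13  0.4   0.62 -1.92]
0.131 -76.05 0.2 [ 0.41  0.35 -0.78  1.97  0.3   0.94 -1.84]
0.15 103.95 0.08 [ 0.33  0.55 -0.79  2.13  0.61  0.7   0.95]
0.15 103.95 0.2 [ 0.63  0.49 -1.22  1.97  0.53  1.06  0.98]
0.15 -76.05 0.08 [ 0.15  0.49 -0.51  2.13  0.4   0.62 -1.97]
0.15 -76.05 0.2 [ 0.41  0.36 -0.83  1.97  0.32  0.95 -1.91]
```

```bash
python3 - <<'E'
from h import *
cap=np.array([.5677,-.0556,0]); th=np.deg2rad(-76.05)
K=np.array(vision.camera_info("wrist")["mtx"]); print(K)
def at(p,z): p=p.copy(); p[2]=z; return p
for k,(p,z) in enumerate([(cap+.131*YB+.03*XB,.22),(cap-.03*XB,.26)]):
    ctrl.movep(at(p,z),down(th)); s=get_state(); print(s["time"],s["tcp_pos"])
    im,d=vision.grab_frame("wrist"); ci=wristcam(s); cv2.imwrite(f"pics/w{k}.png",im); np.savez(f"w{k}.npz",d=d,R=ci["R"],t=ci["t"],mtx=ci["mtx"])
    for n in ["notch","cap_grip","handle_grip","carriage","plunger"]:
        for q in models.masks_of("wrist",n)[:1]:
            ys,xs=np.nonzero(q["mask"]&(d>0)); P=world(0,np.c_[xs,ys],d[ys,xs],ci=ci)
            print(k,n,round(q["p"],2),np.round(q["point"]),len(xs),np.round(np.median(P,0),4),np.round(np.percentile(P,[2,98],0),3).tolist())
            if n=="notch":P=P[(P[:,2]>.045)&(P[:,2]<.065)]; print(cv2.minAreaRect((P[:,:2]*1000).astype(np.float32)))
            if n=="cap_grip":P=P[(P[:,2]>.131)&(P[:,2]<.145)]; print(cv2.minEnclosingCircle((P[:,:2]*1000).astype(np.float32)))
    ys,xs=np.nonzero(d>0);P=world(0,np.c_[xs,ys],d[ys,xs],ci=ci)
    H=P[(P[:,2]>.12)&(P[:,2]<.135)&(np.linalg.norm(P[:,:2]-(cap-.085*XB)[:2],axis=1)<.03)]
    if len(H)>9: print("handle",len(H),cv2.minEnclosingCircle((H[:,:2]*1000).astype(np.float32)),H[:,2].mean())
cv2.imwrite("pics/v2.png",np.vstack([cv2.imread("pics/w0.png"),cv2.imread("pics/w1.png")])[::1,::1] if 0 else np.hstack([cv2.resize(cv2.imread(f"pics/w{k}.png"),(400,250)) for k in (0,1)]))
E
```

```text
[[294.9976804    0.         320.19483267]
 [  0.         294.9976804  202.42999878]
 [  0.           0.           1.        ]]
3.6917 [0.56544169 0.07766173 0.2198746 ]
0 notch 0.65 [320. 139.] 1528 [0.6141 0.09   0.0516] [[0.597, 0.063, 0.03], [0.63, 0.118, 0.057]]
((610.9620971679688, 89.57586669921875), (30.198335647583008, 59.58362579345703), 13.872007369995117)
0 cap_grip 0.88 [468. 236.] 2782 [ 0.5718 -0.0503  0.1369] [[0.55, -0.075, 0.113], [0.591, -0.034, 0.139]]
((569.611572265625, -56.020694732666016), 23.526025772094727)
0 handle_grip 0.97 [439. 227.] 9112 [ 0.5704 -0.0418  0.0861] [[0.477, -0.107, 0.043], [0.618, -0.013, 0.138]]
0 carriage 0.64 [443. 224.] 8951 [ 0.5706 -0.0419  0.088 ] [[0.479, -0.107, 0.045], [0.618, -0.014, 0.138]]
0 plunger 0.58 [441. 224.] 9182 [ 0.5702 -0.0418  0.0853] [[0.478, -0.111, 0.042], [0.618, -0.013, 0.138]]
4.6417 [ 0.53854309 -0.06301432  0.26016814]
1 notch 0.69 [207.  80.] 1558 [0.6131 0.0851 0.0515] [[0.596, 0.06, 0.028], [0.63, 0.116, 0.057]]
((610.8095703125, 88.73798370361328), (30.43345069885254, 59.99352264404297), 13.731175422668457)
1 cap_grip 0.96 [320. 160.] 1838 [ 0.57   -0.0563  0.1371] [[0.549, -0.076, 0.133], [0.59, -0.037, 0.139]]
((569.070556640625, -56.773948669433594), 22.967700958251953)
1 handle_grip 0.81 [321. 174.] 8455 [ 0.5519 -0.0615  0.0509] [[0.475, -0.112, 0.048], [0.615, -0.017, 0.138]]
1 carriage 0.67 [322. 175.] 8687 [ 0.5512 -0.0616  0.0508] [[0.474, -0.113, 0.047], [0.617, -0.016, 0.138]]
1 plunger 0.58 [318. 176.] 8494 [ 0.552  -0.0619  0.051 ] [[0.475, -0.112, 0.048], [0.615, -0.017, 0.138]]
handle 428 ((487.013916015625, -77.02961730957031), 11.94761848449707) 0.12822009593714462
```

View pics/w0.png

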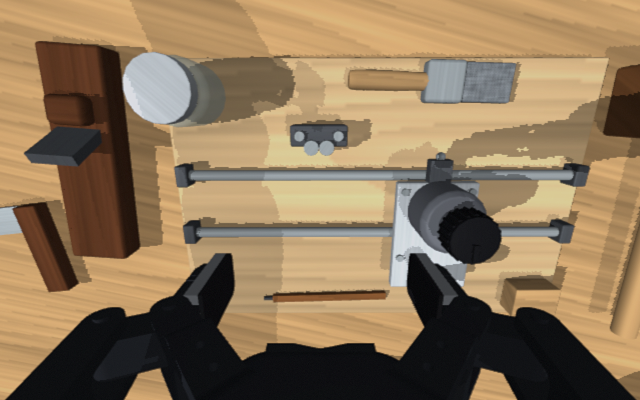

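View pics/w1.png

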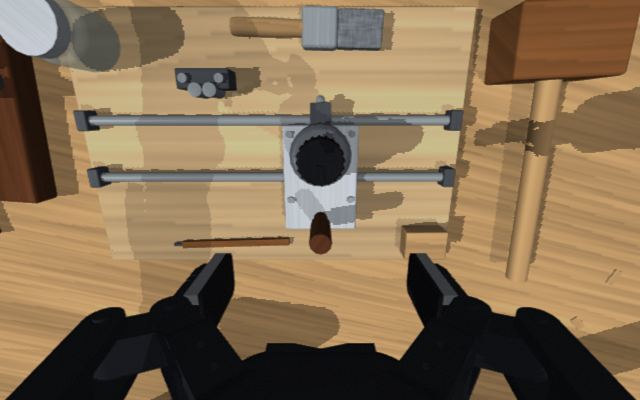

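```bash
python3 - <<'E'
from h import *
cap=np.array([.569,-.0564,0]); th=np.deg2rad(-76.05)
ctrl.movep(cap+[0,0,.19],down(th)); ctrl.movel(cap+[0,0,.104],max_speed=.08)
def st(t):
    s=get_state(); print(t,round(s["time"],2),np.round(s["tcp_pos"],4),"F",np.round(s["contact_force"],1),"T",np.round(s["wrist_torque"],2),"w",round(s["width"],4),"q7",round(s["qpos"][6],3)); return s
st("down"); ctrl.close_gripper(force=35); s=st("grip")
q=np.array(s["qpos"])
if .040<s["width"]<.050:
    t0=s["wrist_torque"][2]; tot=0
    while tot<1.1:
        q[6]+=.22; tot+=.22; ctrl.set_joints(q.tolist()); s=st(round(tot,2))
        if abs(s["wrist_torque"][2]-t0)>.6: break
E
```

```text
down 6.58 [ 0.5694 -0.0563  0.1045] F [ 0.4 -0.5 -0.2] T [ 0.05 -0.01  0.01] w 0.0852 q7 -1.74
grip 7.03 [ 0.5691 -0.0563  0.1044] F [-1.1  1.1  4.5] T [0.05 0.26 0.07] w 0.0431 q7 -1.74
0.22 7.36 [ 0.5691 -0.0563  0.1045] F [ 0.  -0.4  3.2] T [0.03 0.13 0.12] w 0.0431 q7 -1.524
0.44 7.68 [ 0.5691 -0.0563  0.1045] F [-1.2 -0.1  2.6] T [0.05 0.2  0.15] w 0.0429 q7 -1.307
0.66 8.01 [ 0.5691 -0.0563  0.1045] F [-0.6 -0.6  2.7] T [0.05 0.14 0.15] w 0.0429 q7 -1.088
0.88 8.33 [ 0.5691 -0.0563  0.1045] F [-1.2  0.2  3.5] T [0.05 0.18 0.11] w 0.0431 q7 -0.869
1.1 8.66 [ 0.5691 -0.0563  0.1045] F [-0.8  0.9  4.5] T [0.12 0.26 0.12] w 0.043 q7 -0.649
```

```bash
python3 - <<'E'
from h import *
q=np.array(get_state()["qpos"]); q0=-1.74
q[6]=-.64
for i in range(12):
    q[6]+=.05; ctrl.set_joints(q.tolist()); s=get_state()
    print(round(s["qpos"][6]-q0,3),np.round(s["contact_force"],1),np.round(s["wrist_torque"],2),round(s["width"],4),round(s["time"],2))
    if s["wrist_torque"][2]>.45: break
im,d=vision.grab_frame("wrist"); cv2.imwrite("pics/w2.png",im)
E
```

```text
1.145 [-1.4  0.5  2.8] [0.1  0.21 0.01] 0.0435 8.91
1.196 [-1.4  0.6  3.2] [0.02 0.28 0.07] 0.0431 9.16
1.247 [-0.9 -0.8  3.4] [0.14 0.23 0.14] 0.0433 9.41
1.297 [-1.2  0.8  3.4] [0.09 0.3  0.13] 0.043 9.66
1.347 [-0.8  0.3  4.1] [0.07 0.31 0.01] 0.043 9.91
1.397 [-1.6  1.4  3.5] [ 0.25  0.29 -0.64] 0.0432 10.16
1.447 [-1.4 -0.1  2.5] [ 0.08  0.24 -0.89] 0.0431 10.41
1.498 [ 0.  -2.1  1.8] [-0.08  0.16 -0.65] 0.0433 10.66
1.548 [-1.5 -0.9  2. ] [-0.15  0.02 -0.11] 0.0433 10.91
1.597 [ 0.2 -0.8  0.8] [-0.14  0.1  -0.83] 0.0431 11.16
1.648 [-0.3 -0.4  0.1] [-0.21 -0.05 -0.43] 0.0427 11.41
1.697 [-0.7 -0.2 -0.5] [-0.16  0.07 -0.63] 0.0432 11.66
```

```bash
python3 - <<'E'
from h import *
th=np.deg2rad(-76.05); cap=np.array([.569,-.0564,0])
ctrl.ungrasp(); s=get_state(); ctrl.movel([s["tcp_pos"][0],s["tcp_pos"][1],.2])
p=cap-.03*XB; p[2]=.26; ctrl.movep(p,down(th)); s=get_state(); print(s["time"],s["tcp_pos"])
im,d=vision.grab_frame("wrist"); ci=wristcam(s); cv2.imwrite("pics/w3.png",im)
ys,xs=np.nonzero(d>0);P=world(0,np.c_[xs,ys],d[ys,xs],ci=ci)
H=P[(P[:,2]>.12)&(P[:,2]<.135)&(np.linalg.norm(P[:,:2]-(cap-.085*XB)[:2],axis=1)<.03)]
print("handle",cv2.minEnclosingCircle((H[:,:2]*1000).astype(np.float32)))
q=models.masks_of("wrist","cap_grip")[0]; M=q["mask"]&(d>0); ys,xs=np.nonzero(M); C=world(0,np.c_[xs,ys],d[ys,xs],ci=ci); C=C[C[:,2]>.131]
print("cap",q["p"],cv2.minEnclosingCircle((C[:,:2]*1000).astype(np.float32)))
a=[cv2.convertScaleAbs(cv2.resize(cv2.imread(f"pics/{f}.png")[110:210,270:370],(390,390),interpolation=cv2.INTER_CUBIC),alpha=2.5) for f in ("w1","w3")]
cv2.imwrite("pics/v3.png",np.hstack(a))
E
```

```text
14.2667 [ 0.53964916 -0.0635416   0.25930007]
handle ((487.1711730957031, -78.44390869140625), 11.940149307250977)
cap 0.72 ((569.2384643554688, -57.883636474609375), 22.99159049987793)
```

View pics/v3.png

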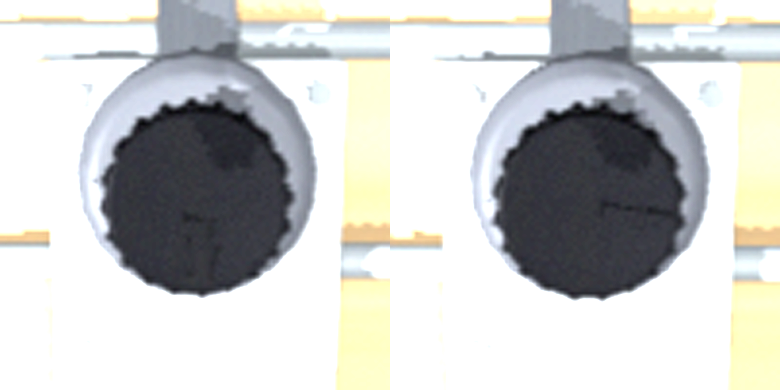

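```bash
python3 - <<'E'
from h import *
th=np.deg2rad(-76.05); g=np.array([.4872,-.0780,0])
ctrl.movep(g+[0,0,.19],down(th)); ctrl.movel(g+[0,0,.079],max_speed=.08)
F0=np.array(get_state()["contact_force"]); ctrl.close_gripper(force=45)
def st():
    s=get_state(); p=np.array(s["tcp_pos"]); f=np.array(s["contact_force"]); print(round(s["time"],2),"y",round(1000*(p@YB),2),"x",round(1000*(p@XB),2),"Fy",round(f@YB,2),"Fx",round(f@XB,2),"Fz",round(f[2],1),"w",round(s["width"],4)); return s
print(F0); s=st(); p0=np.array(s["tcp_pos"])
if .018<s["width"]<.03:
    for dy in (.04,.08,.11): ctrl.movel(p0+dy*YB,max_speed=.06); st()
E
```

```text
[0.14356706 0.20366876 0.29009427]
16.94 y -193.11 x 454.04 Fy 0.08 Fx 0.09 Fz 3.9 w 0.0229
17.76 y -152.31 x 454.06 Fy 2.22 Fx -2.48 Fz 5.0 w 0.0229
18.57 y -112.36 x 454.07 Fy 1.86 Fx -1.18 Fz 5.0 w 0.023
19.23 y -82.11 x 454.07 Fy 1.54 Fx -1.08 Fz 4.7 w 0.0229
```

```bash
python3 - <<'E'
from h import *
s=get_state(); p0=np.array(s["tcp_pos"]); p0=p0+(-.0821-p0@YB)*YB
for i in range(1,24):
    if i<6: step=i*2
    else: step=10+(i-5)*1
    ctrl.movel(p0+.001*step*YB,max_speed=.02); f=np.mean([get_state()["contact_force"]],0); s=get_state(); p=np.array(s["tcp_pos"])
    print(round(s["time"],2),"cmd",round(-82.1+step,1),"y",round(1000*(p@YB),2),"Fy",round(f@YB,2),"Fx",round(f@XB,2))
    if -82.1+step>=-62.3: break
E
```

```text
19.52 cmd -80.1 y -80.23 Fy 0.41 Fx -1.23
19.77 cmd -78.1 y -78.19 Fy -0.73 Fx -0.37
20.02 cmd -76.1 y -75.92 Fy -0.49 Fx -0.1
20.27 cmd -74.1 y -74.17 Fy -1.61 Fx -0.02
20.52 cmd -72.1 y -73.4 Fy -6.41 Fx -0.54
20.77 cmd -71.1 y -73.17 Fy -9.4 Fx 0.09
21.02 cmd -70.1 y -72.03 Fy -7.97 Fx -0.46
21.27 cmd -69.1 y -70.0 Fy -5.22 Fx -0.78
21.52 cmd -68.1 y -68.79 Fy -5.42 Fx 0.26
21.77 cmd -67.1 y -67.04 Fy -1.93 Fx -0.81
22.02 cmd -66.1 y -65.97 Fy -3.11 Fx -0.58
22.27 cmd -65.1 y -64.48 Fy -1.45 Fx -1.46
22.52 cmd -64.1 y -62.9 Fy 1.71 Fx -1.6
22.77 cmd -63.1 y -61.67 Fy 1.72 Fx -2.1
23.02 cmd -62.1 y -60.49 Fy 1.84 Fx -1.98
```

```bash
python3 - <<'E'
from h import *
s=get_state(); p0=np.array(s["tcp_pos"]); p0=p0+(-.0621-p0@YB)*YB
for i in range(1,9):
    ctrl.movel(p0+.0004*i*YB,max_speed=.02); s=get_state(); F=[s["contact_force"]]
    for _ in range(3): ctrl.pause(.03); F.append(get_state()["contact_force"])
    f=np.mean(F,0); s=get_state(); p=np.array(s["tcp_pos"])
    print(round(s["time"],2),"cmd",round(-62.1+.4*i,1),"y",round(1000*(p@YB),2),"Fy",round(f@YB,2),"Fx",round(f@XB,2))
    if f@YB<-1.2: break
im,d=vision.grab_frame("wrist"); cv2.imwrite("pics/w4.png",im)
im,d=vision.grab_frame("top"); cv2.imwrite("pics/top4.png",im)
im2,_=vision.grab_frame("side"); cv2.imwrite("pics/side4.png",im2)
print(im.shape)
cv2.imwrite("pics/v4.png",np.hstack([cv2.resize(im[170:240,270:370],(400,280),interpolation=cv2.INTER_CUBIC),cv2.resize(im2[170:240,270:370],(400,280),interpolation=cv2.INTER_CUBIC)]))
E
```

```text
23.38 cmd -61.7 y -60.36 Fy 0.88 Fx -1.13
23.73 cmd -61.3 y -60.19 Fy 0.03 Fx -0.67
24.07 cmd -60.9 y -59.98 Fy -0.35 Fx -1.24
24.43 cmd -60.5 y -59.76 Fy -1.33 Fx -0.69
(400, 640, 3)
```

View pics/w4.png

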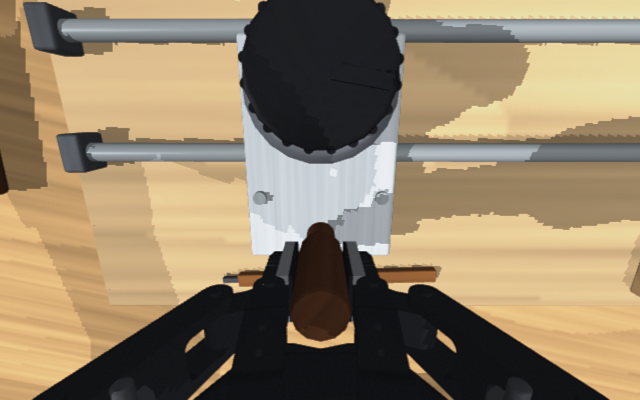

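```bash
python3 - <<'E'
from h import *
for _ in range(3):
    ctrl.pause(.5); s=get_state(); p=np.array(s["tcp_pos"]); f=np.array(s["contact_force"]); print(round(s["time"],2),round(1000*(p@YB),2),np.round([f@YB,f@XB,f[2]],2),round(s["width"],4),np.abs(s["qd"]).max().round(4))
# relative offset cap/pot vs block, top camera; bystanders moved?
im,d=vision.grab_frame("top")
for n in ["cap_grip","notch"]:
    q=models.masks_of("top",n)[0]; ys,xs=np.nonzero(q["mask"]&(d>0)); P=world("top",np.c_[xs,ys],d[ys,xs]); lo,hi=(.13,.145) if n=="cap_grip" else (.045,.065); P=P[(P[:,2]>lo)&(P[:,2]<hi)]; 
    print(n,q["p"],len(P),(cv2.minEnclosingCircle if n=="cap_grip" else cv2.minAreaRect)((P[:,:2]*1000).astype(np.float32)) if len(P)>5 else 0)
E
```

```text
25.07 -59.76 [-0.93 -0.71  5.18] 0.0228 0.0013
25.57 -59.78 [-1.7  -0.    5.02] 0.023 0.0009
26.07 -59.78 [-1.09 -1.25  4.27] 0.0232 0.0023
cap_grip 0.71 0 0
notch 0.69 181 ((609.50634765625, 89.85078430175781), (29.578283309936523, 58.970848083496094), 12.592962265014648)
```

View pics/v4.png

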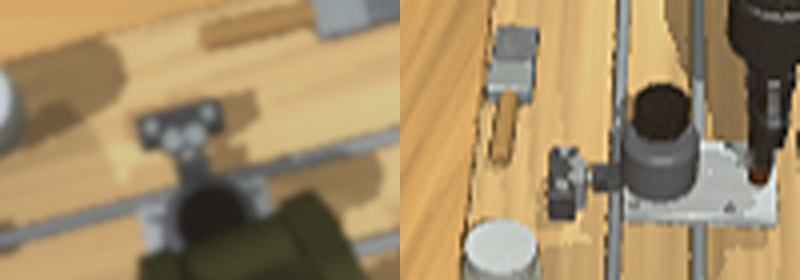

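```bash
python3 -c "
from h import *
ticket.close_job(); s=get_state(); print(s['time'],s['width'])"
```

```text
the job is handed in; nothing more can be done
the job is handed in; nothing more can be done
```

The job is handed in: the cap is open to its stop and the carriage is in the notch, still gripped by its handle.

- **Cap:** I turned it anticlockwise. The torque jumped after about 1.35 to 1.40 rad, which fits the stop at 1.4. I kept turning to about 1.7 rad and the fingers slipped on the cap. The mark on the cap had moved by roughly 80° in the pictures. The pot shifted only about 1.3 mm meanwhile.
- **Slide:** I took the carriage about 133 mm by its handle. The push peaked at about 9 N, eased over the crest, and then the ball pulled the carriage on. I stopped about 1 mm beyond the home position predicted from the pictures, where the push was down to about friction level.
- **Last checks:** Over 1.5 s before hand-in the carriage held within 0.02 mm, with 1 to 2 N along the rods and a finger opening of 23 mm on the 24 mm handle. The top and side pictures show the ball between the two ridges. The clock stood at about 26 s, and I never aimed at or saw a contact with the loose things.
- **Checks that failed or disagreed:**
  - The final top-camera measurement of the cap gave no usable points because the arm was in the way. The final position rests on the force readings, the arm's position and the pictures.
  - While the cap was turning, the torque reading stayed slightly positive, opposite in sign to the stop. I took this as a sensor offset.
  - I did not measure the loose things again at the end.

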